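# Close and draw tight the gasketed door of a control enclosure

### The job

The small grey control enclosure lying on its back on the bench stands open. Push its door shut, then turn the T-handle clockwise until it comes up solid, so that the latch bites and draws the door down tight on its gasket. The thick gasket holds the door up, so press the door down while you start the turn, but do not lean so hard that the door is crushed metal to metal against the enclosure, and leave the things beside it where they are.

Things in the scene. Friction and masses are not known exactly. Their poses are not given: they have to be found in the camera images.
- enclosure: open grey steel box, 200 (x) x 260 (y) x 101 mm high, fixed to the bench. Origin: centre of its underside. Its +x points to the hinge side (far from the robot), -x to the front, where the latch is; +z up.
- door_hinge (a point): middle of the hinge line, 100 mm behind the enclosure's centre (its +x), 104 mm above the bench; the line runs along the enclosure's y. Its axes turn with the door: z is the door's outward normal, -x runs from the hinge to the free edge. The door is a flat plate, 264 mm wide, 8 mm thick; its outer (upper) face lies 6 mm outside the plane through the hinge line.
- door_front (a point): middle of the door's free front edge, on its outer face, 205 mm from the hinge line. The door must not be leaned on so hard that it bears on the bare metal of the front wall with more than 40 N (it meets that wall at a door angle of about -0.006).
- door (a joint): opening angle of the door (rad): 0 is level; it opens upward. The hinge is counterbalanced (friction 0.25 N m): the door stays where it is left. Shut and let go, it stands at about 0.07 on the uncompressed gasket. The gasket is a spring: about 16 N down on the T-handle brings the door to 0.027, about 21 N to 0.01.
- tee_grip (a point): centre of the T-handle's cross-bar, on the turning axis (the door's normal, 135 mm from the hinge line, mid-width). Bar: steel, 80 mm long, 14 wide, 12 high, on a 14 mm round stem; centre 30 mm above the door's face, 24 mm above a 48 mm steel disc round the stem, on which fingertips may press. Site z: along the axis, outward. The bar lies 0.779 rad anticlockwise from the point's own x.
- tee (a joint): turn of the T-handle (rad), growing clockwise seen from above; range -0.2 to 2.35 (solid stop). At 0 the bar stands 0.779 rad anticlockwise from the enclosure's x axis; at 2.35 it lies parallel to the front edge. Below 0.55 the pawl is clear and the door can be shut. Turning takes up to about 0.4 N m; the handle stays where it is left.
- keeper_bracket (a point): fixed point above the keeper, a hidden ramp inside the front wall. From a handle turn of about 0.65 the pawl must pass under it, which it does only with the door pressed to about 0.027 or lower (keeper height differs 1 mm, +-0.006 rad, unseen); else the handle is blocked. With the door over 0.13 it passes above. From 1.2 it holds the door itself; up to 2.05 it draws it to 0.004 to 0.018.
- flux_pot: bystander: round white dish 68 mm across, 28 mm high, left of the enclosure; origin at the centre of its underside
- steel_block: bystander: plain steel block 52 x 52 mm, 28 mm high, right of the enclosure; origin at the centre of its underside
- ring_clamp: bystander: wooden hand clamp 136 mm long (its y axis), 29 mm wide, 24 mm high, lying right of the enclosure; origin at the centre of its underside

How it is judged (in metres and radians):
On the way, in this order (a step that is already met when the one before it is completed fails the run):
1. the door is shut on its gasket, the handle still unlatched (value of joint door below 0.095 rad and value of joint tee below 0.95 rad), for 0.1 s.
2. the pawl has been turned under the keeper and holds the door down (value of joint door below 0.04 rad and value of joint tee above 1.2 rad), for 0.1 s.
At the end, for the whole second after the job is handed in: the door is drawn down on its gasket (door angle under 0.024 rad) by the latch, with the T-handle turned to its stop (over 2.2 rad of 2.35) and at rest (value of joint door below 0.024 rad and value of joint tee above 2.2 rad and velocity of joint tee below 0.05 rad/s); the robot touches nothing.
It fails at once if the door is crushed against the bare metal of the front wall with more than 40 N (contact force between door_c0 and enclosure_c0 above 40 N).
It fails at once if a bystander (dish, steel block or wooden clamp) is moved more than 30 mm (distance of any of flux_pot, steel_block, ring_clamp from where it was at the start of the episode above 0.03 m).
It also fails if it takes over 64 s, if anything falls off the work surface, if the arm or the gripper's body presses on something with over 40 N, if the wrist force passes 120 N, or if a joint passes its speed limit or range.

### The arm

A 6-joint arm with a two-finger parallel gripper is mounted at the origin on a cart in front of the work surface, level with it; the furniture and walls round the work are solid. World frame = base frame: x ahead of the robot, y to its left, z up, the work surface at z = 0. Lengths are in m, angles in degrees, forces in N, time in s.
With the tool pointing down it reaches from about 0.3 to 0.75 m from the base axis. Payload 8.5 kg.
Tool frame: the origin (TCP) lies between the finger pads; the fingertips stand ahead of it and the grasp point (between the pads) lies 8 mm behind it (env.tcp_to_tips is the z of the fingertips in the tool frame, in m); z points along the fingers, x is the direction in which the jaws open and shut, and the axes are right-handed (so a half turn about z gives the same grasp; the last joint's range is limited). The gripper opens to 85 mm and grips with 20 to 120 N. Pads are 22 mm wide; open, the fingers measure 114 mm over their backs; the gripper's body (76 mm by 85 mm) begins 54 mm behind the grasp point. The pads swing forward as they close: fully open they stand 13 mm farther back than shut.
Start: joints at [58.425, 21.807, 74.336, -0, 83.858, -12.336], TCP at [0.181, 0.519, 0.242] pointing down, gripper open.
Joint ranges: [-178.18, 178.18], [-50.72, 133.34], [12.68, 142.11], [-81.47, 261.47], [9.98, 163.14], [-165.26, 165.26]. Speed limits (degrees/s): [136.94, 136.94, 180, 180, 180, 180].

### API

Orientations are given as a 3x3 rotation matrix whose columns are the frame's x, y, z axes.
In Python, from rig import observe, viewer, env gives the robot as it stands.
- The arm moves only by the tool jog_arm, never from a script. Its arguments are lists of equal length, an entry for each row: "dr": the turn, a rotation vector about the tool's x, y, z in rad, a list of three; "slide": the shift along the tool's x, y, z in m, a list of three; "gripper": the opening, from -1 (shut) to 1 (fully open), so that 0 is half open. In form: {"dr": [[rx, ry, rz], ...], "slide": [[dx, dy, dz], ...], "gripper": [gripper, ...]}. A call has exactly 10 rows; each row shifts and turns the commanded pose from where the row before left it, along the tool's axes as they then stand; what a row does not reach is not made up. A row lasts 1/10 s, in which the tool goes at most 50 mm and 8.59 degrees, less where a joint would pass 70% of its speed; a pose out of reach is approached as far as the arm can. A call is refused whole if a number of a shift passes 0.05 or a number of a turn 0.15, either way. A call with a gripper value outside its range is refused whole. The fingers move at their own pace and stop on an object; "force" is the grip in N (left out, the last holds). Time passes only in rows, so rows that do not move let the fingers close, or fill a call up. It gives the time, the measured TCP pose, the force and the opening at its end, in the units of the state.
- observe(): the state, without advancing time (a new reading comes with each control period).
- viewer.get_image(name): name is "side" or "top"; returns a dict with "pixels" (480x640x3 uint8, blue, green, red), "camera_matrix" (3x3 intrinsics, pixels), "R" (3x3) and "t" (3): a world point X has camera coordinates R X + t. Camera axes: x right, y down, z forward; pixel columns grow to the right and rows downward; lengths in m; the calibration is good to about 2 mm. A picture is of the moment at which its call begins. There is no depth.
- env.close_job(): hands the job in, once; it reports no verdict.
The state is a dict: "time_s": time; "q": joint angles; "qvel": joint speeds; "joint_efforts": joint torques, N m; "position": TCP position; "tool_rot": TCP orientation; "ft_force": force on the tool from outside, world axes, zero at the start; "wrist_torque": the same for the moment, N m; "grip_width": finger opening in m.
Only numpy, scipy, OpenCV 4.12 (cv2) and the standard library are available. Lean on these libraries where they do the work, as an engineer would, in place of code of your own. Each camera call takes 0.05 s, during which the arm holds its last target.

## Working session

There is one attempt and no reset: what is moved stays moved. The work goes in short steps, Python scripts to look and compute and a tool call to move; the robot and the scene stay as the last step left them, time stands still between calls to the robot, and variables do not carry over. Pictures are saved under pics/ and viewed, and the job is handed in when it is done.

Besides the shell and the picture viewer there is one more tool, called after ">>>" as a command line: name --argument value ..., lists and objects as JSON in quotes. jog_arm: Moves the arm, as the interface text tells. Its arguments: {"type":"object","properties":{"dr":{"type":"array","items":{"type":"array","items":{"type":"number"}}},"slide":{"type":"array","items":{"type":"array","items":{"type":"number"}}},"gripper":{"type":"array","items":{"type":"number"}},"force":{"type":"number"}},"required":["dr","slide","gripper"]}

```bash
ls; mkdir -p pics; python3 - <<'E'
from rig import observe, viewer, env
import cv2,numpy as np
s=observe()
for k,v in s.items(): print(k,np.round(v,4).tolist())
print(env.tcp_to_tips)
for n in("side","top"):
    d=viewer.get_image(n); cv2.imwrite(f"pics/{n}0.png",d["pixels"]); print(n,d["camera_matrix"],d["R"],d["t"])
E
```

```text
pics
time_s 0.0
q [58.4261, 21.8438, 74.3826, -0.0001, 83.8582, -12.3364]
qvel [0.0091, -0.027, -0.0322, 0.0706, 0.0987, 0.1033]
joint_efforts [0.0025, -44.8446, -23.1288, -0.0, 0.0046, 0.0]
position [0.1811, 0.5191, 0.2417]
tool_rot [[0.3295, 0.9442, -0.0008], [0.9442, -0.3295, -0.0013], [-0.0014, -0.0003, -1.0]]
ft_force [0.3279, 0.7923, -0.5672]
wrist_torque [0.0098, 0.0233, 0.0202]
grip_width 0.0852
0.011
side [[453.26917717   0.         311.21818442]
 [  0.         453.26917717 241.69122981]
 [  0.           0.           1.        ]] [[ 0.9658548   0.25805803 -0.02303406]
 [ 0.08431221 -0.39713436 -0.91387951]
 [-0.24498156  0.88073285 -0.40533157]] [-0.53971288  0.15215514  1.13792708]
top [[491.74820701   0.         323.95975676]
 [  0.         491.74820701 240.75982178]
 [  0.           0.           1.        ]] [[-2.28319747e-03 -9.99922909e-01  1.22050521e-02]
 [-9.86505380e-01  2.54089454e-04 -1.63728652e-01]
 [ 1.63712928e-01 -1.24141744e-02 -9.86429909e-01]] [0.21477809 0.51239391 1.1662609 ]
```

View pics/side0.png

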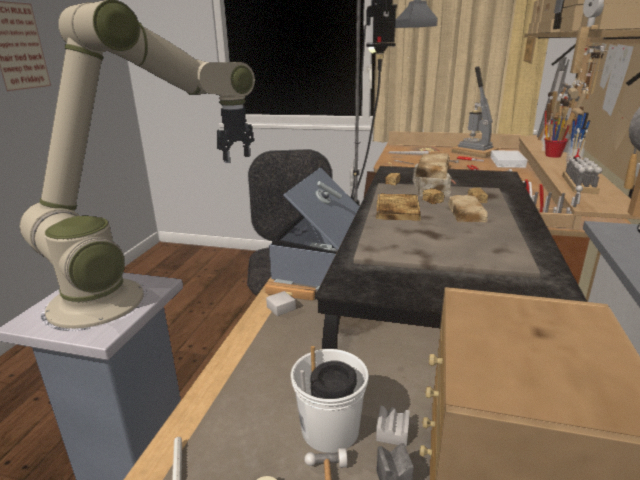

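View pics/top0.png

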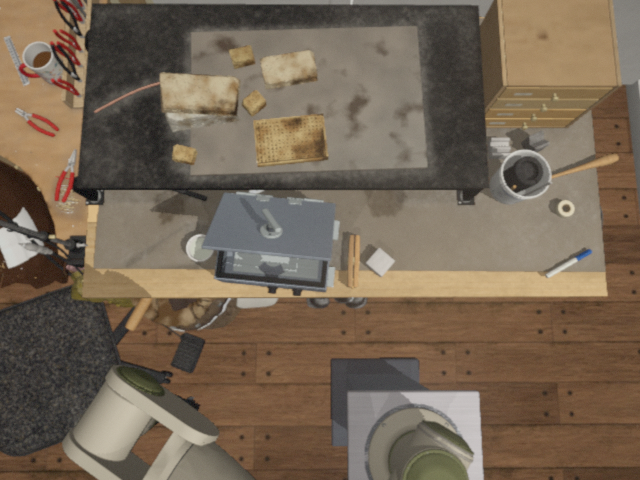

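```bash
python3 - <<'E'
import cv2
a=cv2.imread("pics/top0.png")[180:300,170:410]; cv2.imwrite("pics/topc.png",cv2.resize(a,None,fx=3.3,fy=3.3,interpolation=3))
a=cv2.imread("pics/side0.png")[150:320,230:400]; cv2.imwrite("pics/sidec.png",cv2.resize(a,None,fx=3.5,fy=3.5,interpolation=3))
E
```

```text
(no output)
```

View pics/topc.png

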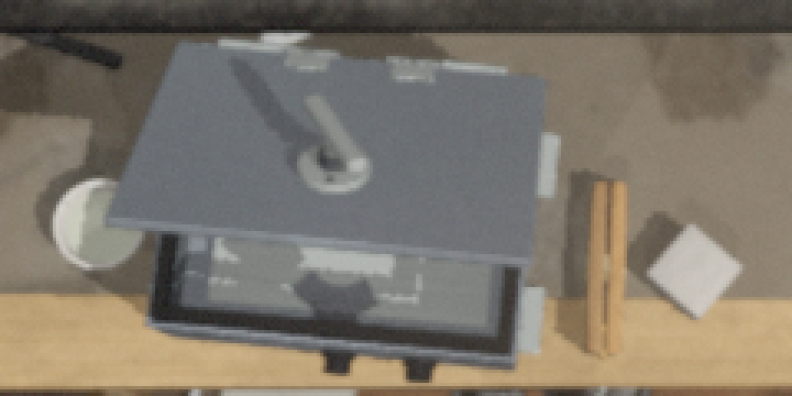

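View pics/sidec.png

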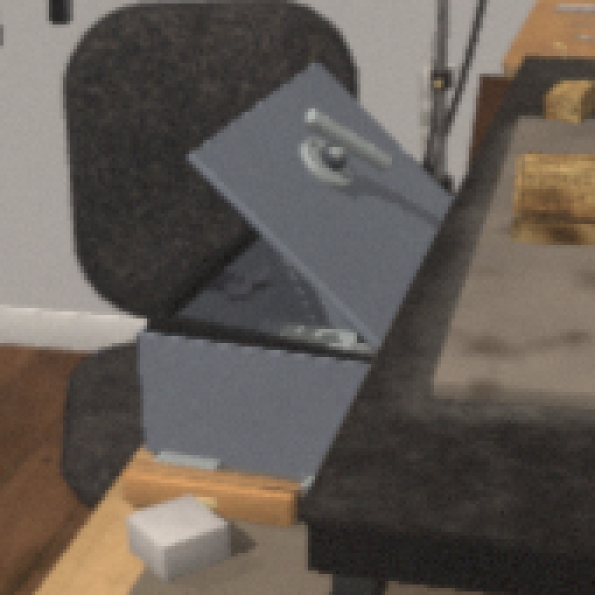

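```bash
python3 - <<'E'
import cv2,numpy as np
t=cv2.imread("pics/top0.png");s=cv2.imread("pics/side0.png")
def c(im,x,y,w=24,h=18):
    a=cv2.resize(im[y-h//2:y+h//2,x-w//2:x+w//2],(384,288),interpolation=0)
    for i in range(0,w,4): cv2.putText(a,str(x-w//2+i),(i*16,10),0,.33,(0,255,255),1)
    for i in range(0,h,3): cv2.putText(a,str(y-h//2+i),(0,i*16+10),0,.33,(0,255,0),1)
    return a
A=np.vstack([np.hstack([c(t,204,246),c(t,329,258)]),np.hstack([c(t,216,277),c(t,327,289)])])
cv2.imwrite("pics/z1.png",A)
A=np.vstack([np.hstack([c(s,320,168),c(s,284,195)]),np.hstack([c(t,272,230,32,24),c(s,324,196,32,24)])])
cv2.imwrite("pics/z2.png",A)
E
```

```text
(no output)
```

View pics/z1.png

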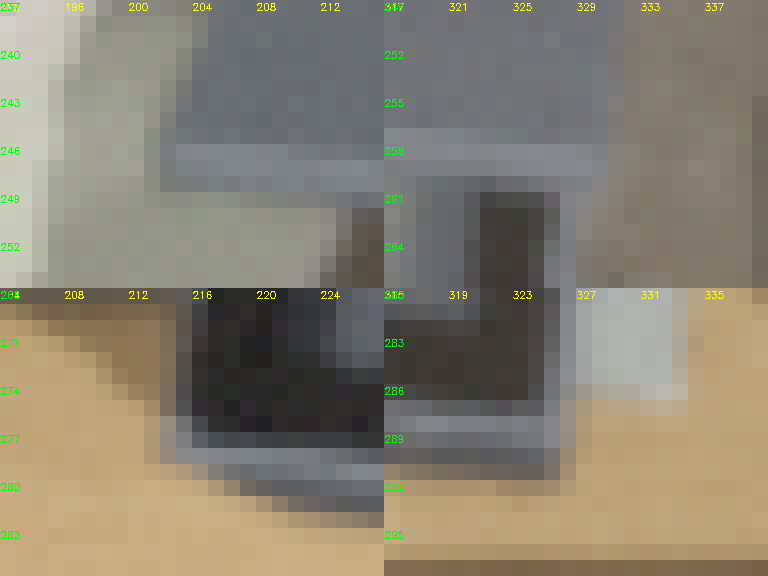

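View pics/z2.png

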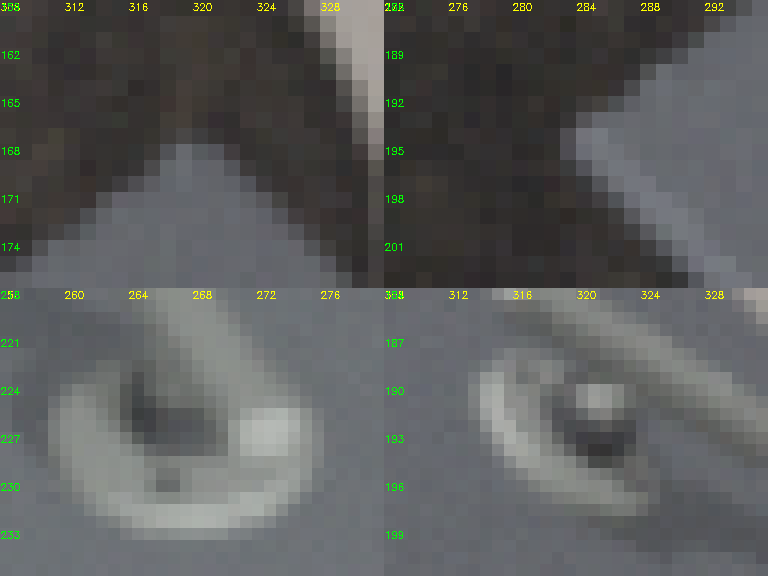

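```bash
cat > h.py <<'E'
import numpy as np,cv2
from rig import observe, viewer, env
def cams():
    return {n:viewer.get_image(n) for n in("top","side")}
def ray(d,p,z):
    v=d["R"].T@np.linalg.solve(d["camera_matrix"],[p[0],p[1],1]); c=-d["R"].T@d["t"]
    return c+v*(z-c[2])/v[2]
def tri(D,pt,ps):
    P=[D[n]["camera_matrix"]@np.c_[D[n]["R"],D[n]["t"]] for n in("top","side")]
    X=cv2.triangulatePoints(P[0],P[1],np.float64(pt),np.float64(ps)).ravel(); return X[:3]/X[3]
def proj(d,X):
    q=d["camera_matrix"]@(d["R"]@X+d["t"]); return q[:2]/q[2]
E
python3 - <<'E'
from h import *
np.set_printoptions(precision=4,suppress=True)
D=cams()
L=tri(D,(201.5,245.7),(319,167.5));R=tri(D,(330,257.7),(283.5,194))
print(L,R,np.linalg.norm(L-R))
fl=ray(D["top"],(214.5,279),.101);fr=ray(D["top"],(326.5,289),.101);print(fl,fr,np.linalg.norm(fl-fr))
for P in(fl,fr): print(proj(D["side"],P))
for A,B in((L,R),(fl,fr)):
    d=A-B; yaw=np.arctan2(-d[0],d[1]); ex=np.array([np.cos(yaw),np.sin(yaw)]); m=(A+B)/2
    print("yaw",yaw,"mid",m)
    if A is fl: c=m[:2]+.1*ex; print("centre",c,"hinge",c+.1*ex)
    
yaw=np.arctan2(-(fl-fr)[0],(fl-fr)[1]);ex=np.array([np.cos(yaw),np.sin(yaw)])
h=m[:2]+.2*ex; f=(L+R)/2
print("free rel hinge along ex",(f[:2]-h)@ex,"y",(f[:2]-h)@[-ex[1],ex[0]],"z",f[2]-.104)
r=np.array([-(f[:2]-h)@ex,f[2]-.104]);print(np.linalg.norm(r),np.arctan2(r[1],r[0])-np.arctan2(.006,.205))
# bystanders, tee height
for n,p in(("pot",(199,247)),("block",(380,261)),("clampN",(353,286)),("clampF",(354,235))): print(n,ray(D["top"],p,.026))
print("camera",-D["top"]["R"].T@D["top"]["t"])
# black table front edge
for z in(.0,.1,.2): print(z,ray(D["top"],(270,189),z), proj(D["side"],ray(D["top"],(270,189),z)))
E
```

```text
[0.4666 0.4635 0.2472] [0.4421 0.204  0.2468] 0.26074447507692494
[0.4138 0.4663 0.101 ] [0.3905 0.2093 0.101 ] 0.25806023629373076
[304.1162 212.5386]
[268.8477 245.3826]
yaw -0.09415996977328059 mid [0.4544 0.3337 0.247 ]
yaw -0.09029185959360775 mid [0.4022 0.3378 0.101 ]
centre [0.5018 0.3288] hinge [0.6013 0.3198]
free rel hinge along ex -0.14762211164442188 y 0.0006609145073720575 z 0.14295884971269035
0.20549822519314795 0.740091537048736
pot [0.4996 0.523  0.026 ]
block [0.4644 0.0755 0.026 ]
clampN [0.4028 0.143  0.026 ]
clampF [0.5297 0.139  0.026 ]
camera [0.315  0.2291 1.2317]
0.0 [0.6549 0.3526 0.    ] [375.9041 265.3942]
0.1 [0.6273 0.3425 0.1   ] [366.6374 233.5461]
0.2 [0.5997 0.3325 0.2   ] [356.7143 199.4421]
```

```bash
python3 - <<'E'
from h import *
np.set_printoptions(precision=4,suppress=True)
D=cams()
print(tri(D,(485,188),(332,289)), proj(D["top"],np.array(tri(D,(485,188),(332,289)))))
ex=np.array([np.cos(-.092),np.sin(-.092)])
h=np.r_[np.array([.6013,.3198]),.104]
for a in(.74,.07,.01):
    e=-np.r_[ex*np.cos(a),-np.sin(a)]; n=np.r_[ex*np.sin(a),np.cos(a)]
    print(a,"grip",h+.135*e+.036*n,"disc",h+.135*e+.012*n,"front",h+.205*e+.006*n)
    print(proj(D["top"],h+.135*e+.036*n),proj(D["side"],h+.135*e+.036*n))
E
```

```text
[ 0.6198 -0.1349  0.1886] [483.0572 181.759 ]
0.74 grip [0.5262 0.3267 0.2216] disc [0.5101 0.3282 0.2039] front [0.4546 0.3333 0.2467]
[271.2283 220.2699] [329.1432 190.7055]
0.07 grip [0.4697 0.3319 0.1494] disc [0.468  0.3321 0.1254] front [0.3981 0.3385 0.1243]
[271.5347 251.8657] [309.8367 214.0329]
0.01 grip [0.4672 0.3322 0.1413] disc [0.467  0.3322 0.1173] front [0.3972 0.3386 0.112 ]
[271.7488 253.4672] [309.0692 216.649 ]
```

>>> jog_arm --dr '[[0, 0, -0.128], [0, 0, -0.128], [0, 0, -0.128], [0, 0, -0.128], [0, 0, -0.128], [0, 0, -0.128], [0, 0, -0.128], [0, 0, -0.128], [0, 0, 0], [0, 0, 0]]' --slide '[[0, 0, -0.01], [0, 0, -0.01], [0, 0, -0.01], [0, 0, -0.01], [0, 0, -0.01], [0, 0, -0.01], [0, 0, -0.01], [0, 0, -0.01], [0, 0, 0], [0, 0, 0]]' --gripper '[-1, -1, -1, -1, -1, -1, -1, -1, -1, -1]'

```text
time_s: 1.3
position: [0.1812, 0.5192, 0.3219]
tool_rot: [[-0.633, 0.775, -0.0], [0.775, 0.633, -0.0], [-0.0, -0.0, -1.0]]
ft_force: [0.6, -0.9, -0.4]
grip_width: -0.0001
```

```bash
cat >> h.py <<'E'
yaw=-.092; EX=np.r_[np.cos(yaw),np.sin(yaw),0]; H=np.array([.6013,.3198,.104]); Z=np.array([0,0,1.])
def face(r,a): return H+EX*(-r*np.cos(a)+.006*np.sin(a))+Z*(r*np.sin(a)+.006*np.cos(a))
def plan(targets):  # world TCP targets -> tool slides, fixed orientation
    s=observe(); T=np.array(s["tool_rot"]); p=np.array(s["position"])
    print("now",np.round(p,4),"t",s["time_s"],"yaw",np.degrees(np.arctan2(T[1,0],T[0,0])),"f",np.round(s["ft_force"],1))
    for q in targets:
        print(np.round(q,4),"slide",np.round(T.T@(q-p),4)); p=q
E
python3 - <<'E'
from h import *
tip=Z*.011
A=face(.185,.74)+tip
plan([A+Z*.06]+[face(.185,a)+tip for a in(.74,.6,.45,.3,.2,.15,.1,.07)])
E
```

```text
now [0.1812 0.5192 0.3219] t 1.3 yaw 129.23797263750336 f [ 0.6 -0.9 -0.4]
[0.4693 0.332  0.3042] slide [-0.3272  0.1047  0.0178]
[0.4693 0.332  0.2442] slide [0.   0.   0.06]
[0.4526 0.3335 0.2244] slide [ 0.0117 -0.0119  0.0198]
[0.438  0.3349 0.2009] slide [ 0.0103 -0.0105  0.0235]
[0.4271 0.3359 0.1754] slide [ 0.0077 -0.0078  0.0255]
[0.4219 0.3363 0.1576] slide [ 0.0036 -0.0037  0.0178]
[0.42   0.3365 0.1486] slide [ 0.0013 -0.0014  0.0091]
[0.4186 0.3367 0.1394] slide [ 0.001  -0.001   0.0091]
[0.418  0.3367 0.1339] slide [ 0.0005 -0.0005  0.0055]
```

>>> jog_arm --dr '[[0, 0, 0], [0, 0, 0], [0, 0, 0], [0, 0, 0], [0, 0, 0], [0, 0, 0], [0, 0, 0], [0, 0, 0], [0, 0, 0], [0, 0, 0]]' --slide '[[-0.041, 0.013, 0], [-0.041, 0.013, 0], [-0.041, 0.013, 0], [-0.041, 0.013, 0], [-0.041, 0.013, 0], [-0.041, 0.013, 0], [-0.041, 0.013, 0], [-0.04, 0.013, 0.018], [0, 0, 0.02], [0, 0, 0.02]]' --gripper '[-1, -1, -1, -1, -1, -1, -1, -1, -1, -1]'

```text
time_s: 2.3
position: [0.47, 0.3317, 0.2624]
tool_rot: [[-0.631, 0.776, -0.002], [0.776, 0.631, -0.001], [0.0, -0.002, -1.0]]
ft_force: [0.9, -0.8, -0.3]
grip_width: -0.0002
```

```bash
python3 - <<'E'
from h import *
D=cams(); a=cv2.resize(D["side"]["pixels"][100:320,200:440],None,fx=2,fy=2);b=cv2.resize(D["top"]["pixels"][170:310,150:430],None,fx=2,fy=2)
cv2.imwrite("pics/s1.png",np.vstack([cv2.copyMakeBorder(a,0,0,0,80,0),b])[:, :560] if 0 else a); cv2.imwrite("pics/t1.png",b)
tip=Z*.011
plan([face(.185,a)+tip for a in(.74,.6,.45,.3,.2,.15,.1,.07)])
E
```

```text
now [0.4685 0.332  0.2611] t 2.4 yaw 129.25144414532085 f [ 0.3 -0.4  0.7]
[0.4693 0.332  0.2442] slide [-0.0006  0.0007  0.0169]
[0.4526 0.3335 0.2244] slide [ 0.0117 -0.0118  0.0199]
[0.438  0.3349 0.2009] slide [ 0.0102 -0.0103  0.0236]
[0.4271 0.3359 0.1754] slide [ 0.0077 -0.0077  0.0255]
[0.4219 0.3363 0.1576] slide [ 0.0036 -0.0036  0.0178]
[0.42   0.3365 0.1486] slide [ 0.0013 -0.0013  0.0091]
[0.4186 0.3367 0.1394] slide [ 0.001  -0.001   0.0091]
[0.418  0.3367 0.1339] slide [ 0.0004 -0.0004  0.0055]
```

View pics/s1.png

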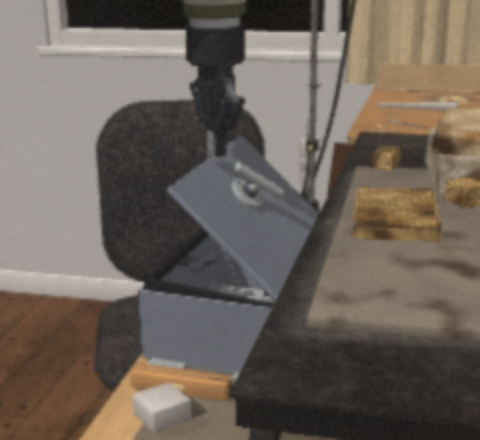

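The closed fingertips hang just above the door's front half, at crop (218,152), clear of the T-handle. I'll push the door along its arc now.

>>> jog_arm --dr '[[0, 0, 0], [0, 0, 0], [0, 0, 0], [0, 0, 0], [0, 0, 0], [0, 0, 0], [0, 0, 0], [0, 0, 0], [0, 0, 0], [0, 0, 0]]' --slide '[[0, 0, 0.008], [0, 0, 0.009], [0.006, -0.006, 0.01], [0.006, -0.006, 0.01], [0.005, -0.005, 0.012], [0.005, -0.005, 0.012], [0.004, -0.004, 0.013], [0.004, -0.004, 0.012], [0.002, -0.002, 0.009], [0.002, -0.002, 0.009]]' --gripper '[-1, -1, -1, -1, -1, -1, -1, -1, -1, -1]'

```text
time_s: 3.4
position: [0.4215, 0.3377, 0.1603]
tool_rot: [[-0.635, 0.772, 0.001], [0.772, 0.635, 0.001], [-0.0, 0.001, -1.0]]
ft_force: [1.8, 0.8, 2.1]
grip_width: -0.0002
```

>>> jog_arm --dr '[[0, 0, 0], [0, 0, 0], [0, 0, 0], [0, 0, 0], [0, 0, 0], [0, 0, 0], [0, 0, 0], [0, 0, 0], [0, 0, 0], [0, 0, 0]]' --slide '[[0.001, -0.001, 0.006], [0.001, -0.001, 0.005], [0, 0, 0.005], [0, 0, 0.004], [0, 0, 0.003], [0, 0, 0], [0, 0, 0], [0, 0, 0], [0, 0, 0], [0, 0, 0]]' --gripper '[-1, -1, -1, -1, -1, -1, -1, -1, -1, -1]'

```text
time_s: 4.4
position: [0.4186, 0.3377, 0.1374]
tool_rot: [[-0.635, 0.772, 0.0], [0.772, 0.635, 0.0], [-0.0, 0.0, -1.0]]
ft_force: [0.2, -0.3, 0.3]
grip_width: 0.0001
```

```bash
python3 - <<'E'
from h import *
D=cams(); a=cv2.resize(D["side"]["pixels"][100:320,200:440],None,fx=2,fy=2)
cv2.imwrite("pics/s2.png",a)
plan([face(.185,.07)+Z*.011])
E
```

```text
now [0.4186 0.3377 0.1374] t 4.5 yaw 129.43184924133078 f [ 0.5 -0.2  0.3]
[0.418  0.3367 0.1339] slide [-0.0003 -0.0011  0.0035]
```

View pics/s2.png

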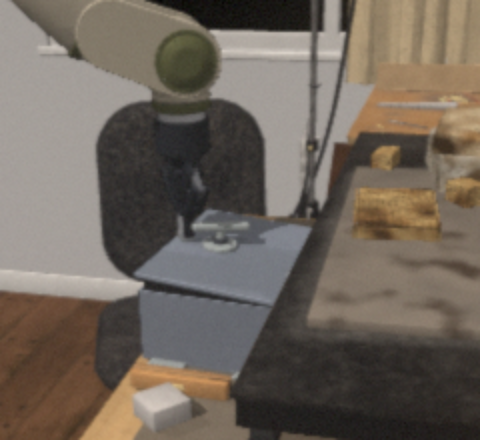

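The door is almost down, with the fingertips on it at crop (185,235). I'll go a little lower until the gasket pushes back.

>>> jog_arm --dr '[[0, 0, 0], [0, 0, 0], [0, 0, 0], [0, 0, 0], [0, 0, 0], [0, 0, 0], [0, 0, 0], [0, 0, 0], [0, 0, 0], [0, 0, 0]]' --slide '[[0, 0, 0.001], [0, 0, 0.001], [0, 0, 0.001], [0, 0, 0.001], [0, 0, 0.001], [0, 0, 0], [0, 0, 0], [0, 0, 0], [0, 0, 0], [0, 0, 0]]' --gripper '[-1, -1, -1, -1, -1, -1, -1, -1, -1, -1]'

```text
time_s: 5.5
position: [0.4186, 0.3377, 0.1323]
tool_rot: [[-0.635, 0.772, 0.0], [0.772, 0.635, -0.0], [-0.0, 0.0, -1.0]]
ft_force: [0.5, 0.4, 1.5]
grip_width: -0.0003
```

>>> jog_arm --dr '[[0, 0, 0], [0, 0, 0], [0, 0, 0], [0, 0, 0], [0, 0, 0], [0, 0, 0], [0, 0, 0], [0, 0, 0], [0, 0, 0], [0, 0, 0]]' --slide '[[0, 0, 0.001], [0, 0, 0.001], [0, 0, 0.001], [0, 0, 0], [0, 0, 0], [0, 0, 0], [0, 0, 0], [0, 0, 0], [0, 0, 0], [0, 0, 0]]' --gripper '[-1, -1, -1, -1, -1, -1, -1, -1, -1, -1]'

```text
time_s: 6.5
position: [0.4185, 0.3377, 0.1295]
tool_rot: [[-0.635, 0.772, -0.0], [0.772, 0.635, 0.0], [0.0, -0.0, -1.0]]
ft_force: [-2.6, 0.4, 5.6]
grip_width: 0.0002
```

>>> jog_arm --dr '[[0, 0, 0], [0, 0, 0], [0, 0, 0], [0, 0, 0], [0, 0, 0], [0, 0, 0], [0, 0, 0], [0, 0, 0], [0, 0, 0], [0, 0, 0]]' --slide '[[0, 0, -0.005], [0, 0, -0.02], [0, 0, -0.03], [0, 0, -0.03], [0.025, -0.025, 0], [0.025, -0.025, 0], [0.025, -0.025, 0], [0.025, -0.025, 0], [0, 0, 0], [0, 0, 0]]' --gripper '[-1, -1, -1, -1, -1, 0, 0, 0, 0, 0]'

```text
time_s: 7.5
position: [0.2778, 0.3516, 0.2147]
tool_rot: [[-0.636, 0.772, 0.001], [0.772, 0.636, 0.0], [-0.0, 0.001, -1.0]]
ft_force: [-0.4, -0.6, -0.2]
grip_width: 0.043
```

```bash
python3 - <<'E'
from h import *
D=cams()
b=D["top"]["pixels"][215:305,190:350];cv2.imwrite("pics/t3.png",cv2.resize(b,None,fx=5,fy=5,interpolation=3))
b=D["side"]["pixels"][180:270,250:370];cv2.imwrite("pics/s3.png",cv2.resize(b,None,fx=5,fy=5,interpolation=3))
for a in(.07,):
    g=H+EX*(-.135*np.cos(a)+.036*np.sin(a))+Z*(.135*np.sin(a)+.036*np.cos(a))
    print(proj(D["top"],g),proj(D["side"],g)); plan([g+Z*.1])
E
```

```text
[271.53471835 251.86574369] [309.83672014 214.03290644]
now [0.2788 0.3515 0.2144] t 7.6 yaw 129.39831505286088 f [ 0.8  0.3 -0.8]
[0.4697 0.3319 0.2494] slide [-0.1363  0.1352 -0.0348]
```

View pics/t3.png

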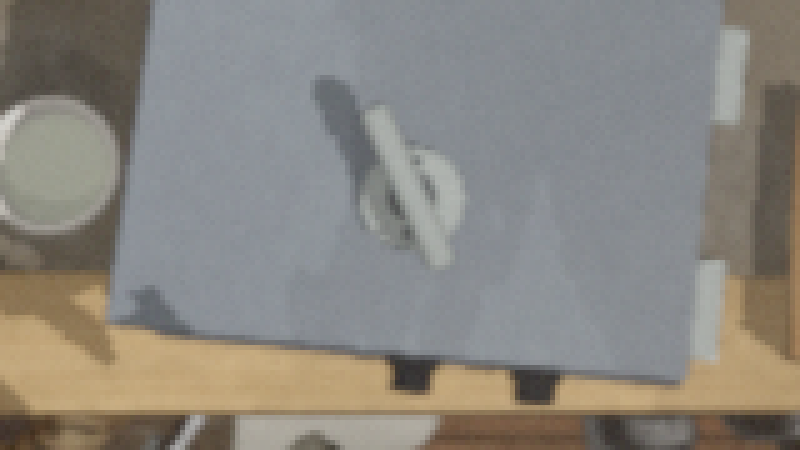

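View pics/s3.png

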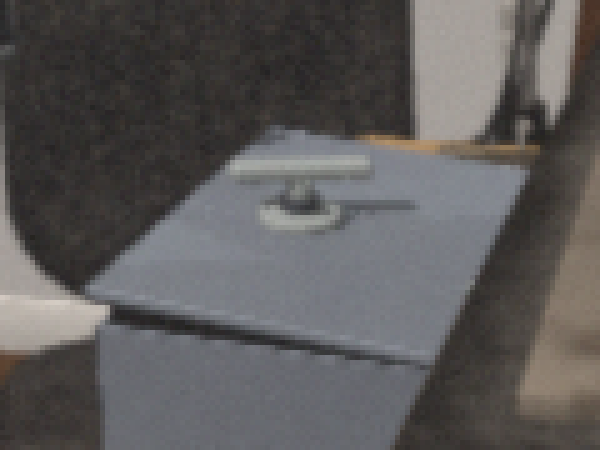

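```bash
python3 - <<'E'
from h import *
D=cams();im=D["top"]["pixels"]
A=ray(D["top"],(190+378/5-.4,215+108/5-.4),.155);B=ray(D["top"],(190+440/5-.4,215+266/5-.4),.155)
d=A-B;print(A,B,(A+B)/2,np.linalg.norm(d),np.degrees(np.arctan2(d[1],d[0])))
g=(A+B)/2
print("side mid", tri(D,(190+409/5-.4,215+187/5-.4),(250+300/5-.4,180+160/5-.4)))
E
```

```text
[0.50402745 0.34598094 0.155     ] [0.43353833 0.31755944 0.155     ] [0.46878289 0.33177019 0.155     ] 0.07600327383344513 21.95949491405801
side mid [0.46878667 0.3316983  0.15643138]
```

```bash
python3 - <<'E'
from h import *
D=cams();im=D["top"]["pixels"]
for P in((.50402745,.34598,.155),(.43353833,.31756,.155)):
    q=proj(D["side"],np.array(P)); print((q-[250,180])*5+2)
c=np.array([.4688,.3318,.155])
for dg in(22,39):
    u=np.r_[np.cos(np.radians(dg)),np.sin(np.radians(dg)),0]*.04
    print(dg,[((proj(D["top"],c+k*u)-[190,215])*5+2).round() for k in(1,-1)],[((proj(D["side"],c+k*u)-[250,180])*5+2).round() for k in(1,-1)])
E
```

```text
[367.29058696 158.20267843]
[230.76733298 166.95533194]
22 [array([376., 104.]), array([442., 270.])] [array([371., 158.]), array([227., 167.])]
39 [array([353., 117.]), array([465., 257.])] [array([365., 151.]), array([232., 174.])]
```

>>> jog_arm --dr '[[0, 0, 0.1], [0, 0, 0.1], [0, 0, 0.104], [0, 0, 0], [0, 0, 0], [0, 0, 0], [0, 0, 0], [0, 0, 0], [0, 0, 0], [0, 0, 0]]' --slide '[[0, 0, 0], [0, 0, 0], [0, 0, 0], [-0.018, 0.034, 0], [-0.018, 0.034, 0], [-0.018, 0.034, 0], [-0.018, 0.034, 0], [-0.018, 0.033, 0], [0, 0, 0.01], [0, 0, 0]]' --gripper '[0, 0, 0, 0, 0, 0, 0, 0, 0, 0]'

```text
time_s: 8.8
position: [0.4684, 0.3306, 0.2024]
tool_rot: [[-0.373, 0.928, -0.003], [0.928, 0.373, -0.001], [0.0, -0.004, -1.0]]
ft_force: [0.3, -0.1, -1.1]
grip_width: 0.0429
```

```bash
python3 - <<'E'
from h import *
D=cams()
b=D["side"]["pixels"][120:270,250:370];cv2.imwrite("pics/s4.png",cv2.resize(b,None,fx=4,fy=4,interpolation=3))
plan([np.array([.4688,.3318,.146])])
E
```

```text
now [0.4676 0.3313 0.2041] t 8.9 yaw 112.02293265183799 f [-0.8 -0.6 -0.1]
[0.4688 0.3318 0.146 ] slide [0.     0.0014 0.0581]
```

View pics/s4.png

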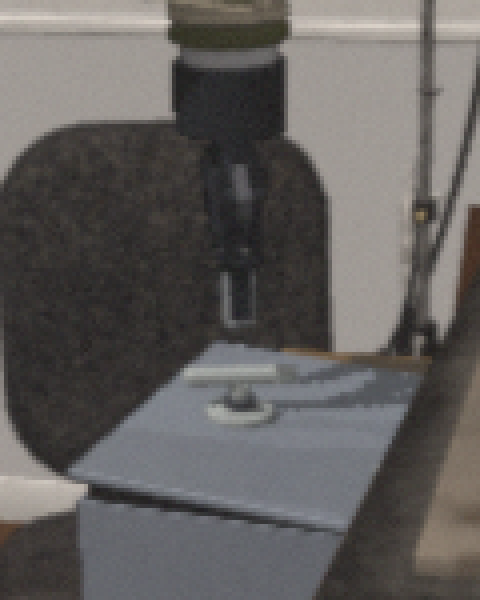

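The gripper stands centred over the bar with the jaws across it. I'll descend with the tips a few mm above the disc, then grip.

>>> jog_arm --dr '[[0, 0, 0], [0, 0, 0], [0, 0, 0], [0, 0, 0], [0, 0, 0], [0, 0, 0], [0, 0, 0], [0, 0, 0], [0, 0, 0], [0, 0, 0]]' --slide '[[0, 0.001, 0.015], [0, 0, 0.015], [0, 0, 0.015], [0, 0, 0.01], [0, 0, 0.008], [0, 0, 0], [0, 0, 0], [0, 0, 0], [0, 0, 0], [0, 0, 0]]' --gripper '[0, 0, 0, 0, 0, 0, 0, 0, 0, 0]'

```text
time_s: 9.9
position: [0.4693, 0.3317, 0.1417]
tool_rot: [[-0.375, 0.927, 0.001], [0.927, 0.375, 0.0], [0.0, 0.001, -1.0]]
ft_force: [-0.4, 0.2, 0.8]
grip_width: 0.0425
```

>>> jog_arm --dr '[[0, 0, 0], [0, 0, 0], [0, 0, 0], [0, 0, 0], [0, 0, 0], [0, 0, 0], [0, 0, 0], [0, 0, 0], [0, 0, 0], [0, 0, 0]]' --slide '[[0, 0, 0], [0, 0, 0], [0, 0, 0], [0, 0, 0], [0, 0, 0], [0, 0, 0], [0, 0, 0], [0, 0, 0], [0, 0, 0], [0, 0, 0]]' --gripper '[-0.3, -0.5, -0.6, -0.7, -0.8, -1, -1, -1, -1, -1]' --force 60

```text
time_s: 10.9
position: [0.4686, 0.3333, 0.1416]
tool_rot: [[-0.375, 0.927, -0.0], [0.927, 0.375, 0.003], [0.003, 0.001, -1.0]]
ft_force: [-3.5, 8.6, 0.9]
grip_width: 0.0129
```

```bash
python3 - <<'E'
from h import *
D=cams()
b=D["side"]["pixels"][150:260,250:370];cv2.imwrite("pics/s5.png",cv2.resize(b,None,fx=5,fy=5,interpolation=3))
s=observe();print(s["ft_force"],s["wrist_torque"],s["q"])
E
```

```text
[-3.43517714  9.5006771   0.71166489] [1.62116533 0.63178263 0.04353031] [ 23.54616208  29.3530022   79.36243606   0.20144194  71.22587495
 -88.5515871 ]
```

View pics/s5.png

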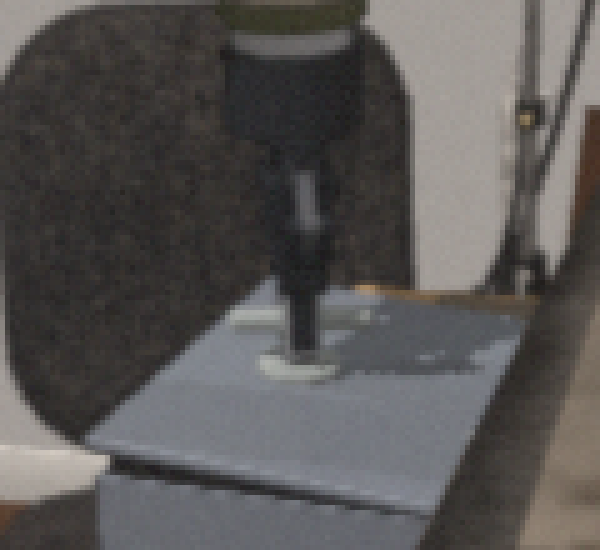

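The bar is gripped (width 13 mm) with a sideways pull of about 10 N. I'll shift 1.6 mm along tool x to relieve it, then press down.

>>> jog_arm --dr '[[0, 0, 0], [0, 0, 0], [0, 0, 0], [0, 0, 0], [0, 0, 0], [0, 0, 0], [0, 0, 0], [0, 0, 0], [0, 0, 0], [0, 0, 0]]' --slide '[[0.001, 0, 0], [0.0006, 0, 0], [0, 0, 0.001], [0, 0, 0.001], [0, 0, 0.001], [0, 0, 0.001], [0, 0, 0], [0, 0, 0], [0, 0, 0], [0, 0, 0]]' --gripper '[-1, -1, -1, -1, -1, -1, -1, -1, -1, -1]'

```text
time_s: 12.0
position: [0.4678, 0.3335, 0.1385]
tool_rot: [[-0.375, 0.927, -0.0], [0.927, 0.375, 0.001], [0.001, -0.0, -1.0]]
ft_force: [-8.5, 2.0, 12.8]
grip_width: 0.0131
```

>>> jog_arm --dr '[[0, 0, 0], [0, 0, 0], [0, 0, 0], [0, 0, 0], [0, 0, 0], [0, 0, 0], [0, 0, 0], [0, 0, 0], [0, 0, 0], [0, 0, 0]]' --slide '[[0.0004, -0.001, 0], [0, 0, 0.0005], [0, 0, 0.0005], [0, 0, 0.0005], [0, 0, 0.0005], [0, 0, 0.0005], [0, 0, 0], [0, 0, 0], [0, 0, 0], [0, 0, 0]]' --gripper '[-1, -1, -1, -1, -1, -1, -1, -1, -1, -1]'

```text
time_s: 13.0
position: [0.4675, 0.3336, 0.1368]
tool_rot: [[-0.375, 0.927, 0.002], [0.927, 0.375, 0.002], [0.001, 0.003, -1.0]]
ft_force: [-7.6, 1.6, 16.1]
grip_width: 0.0131
```

>>> jog_arm --dr '[[0, 0, 0], [0, 0, 0], [0, 0, 0], [0, 0, 0], [0, 0, 0], [0, 0, 0], [0, 0, 0], [0, 0, 0], [0, 0, 0], [0, 0, 0]]' --slide '[[0.0004, -0.001, 0], [0.0004, -0.001, 0], [0, 0, 0.0005], [0, 0, 0.0005], [0, 0, 0.0005], [0, 0, 0], [0, 0, 0], [0, 0, 0], [0, 0, 0], [0, 0, 0]]' --gripper '[-1, -1, -1, -1, -1, -1, -1, -1, -1, -1]'

```text
time_s: 14.0
position: [0.4672, 0.3337, 0.136]
tool_rot: [[-0.375, 0.927, 0.007], [0.927, 0.375, 0.002], [-0.0, 0.007, -1.0]]
ft_force: [-0.6, 0.3, 17.0]
grip_width: 0.0128
```

>>> jog_arm --dr '[[0, 0, 0], [0, 0, 0], [0, 0, 0], [0, 0, 0], [0, 0, 0], [0, 0, 0], [0, 0, 0], [0, 0, 0], [0, 0, 0], [0, 0, 0]]' --slide '[[0, 0, 0.0005], [0, 0, 0.0005], [0, 0, 0.0005], [0, 0, 0], [0, 0, 0], [0, 0, 0], [0, 0, 0], [0, 0, 0], [0, 0, 0], [0, 0, 0]]' --gripper '[-1, -1, -1, -1, -1, -1, -1, -1, -1, -1]'

```text
time_s: 15.0
position: [0.467, 0.3337, 0.135]
tool_rot: [[-0.375, 0.927, 0.007], [0.927, 0.375, 0.002], [-0.0, 0.007, -1.0]]
ft_force: [-4.0, -0.3, 21.0]
grip_width: 0.0129
```

Pressing at 21 N, which puts the door at about 0.013. I'll start the turn.

>>> jog_arm --dr '[[0, 0, 0.06], [0, 0, 0.06], [0, 0, 0.06], [0, 0, 0.06], [0, 0, 0.06], [0, 0, 0.06], [0, 0, 0.06], [0, 0, 0.06], [0, 0, 0], [0, 0, 0]]' --slide '[[0, 0, 0], [0, 0, 0], [0, 0, 0], [0, 0, 0], [0, 0, 0], [0, 0, 0], [0, 0, 0], [0, 0, 0], [0, 0, 0], [0, 0, 0]]' --gripper '[-1, -1, -1, -1, -1, -1, -1, -1, -1, -1]'

```text
time_s: 16.0
position: [0.4669, 0.3339, 0.1349]
tool_rot: [[0.096, 0.995, 0.007], [0.995, -0.096, 0.003], [0.003, 0.006, -1.0]]
ft_force: [-3.6, 2.7, 20.7]
grip_width: 0.013
```

```bash
python3 - <<'E'
from h import *
D=cams()
b=D["side"]["pixels"][150:260,250:370];cv2.imwrite("pics/s6.png",cv2.resize(b,None,fx=5,fy=5,interpolation=3))
s=observe();print(s["ft_force"],s["wrist_torque"],s["q"],s["grip_width"])
E
```

```text
[-4.48726105  3.76871754 21.01896611] [ 0.18342483  0.18779293 -0.03111325] [ 2.37666692e+01  2.95641454e+01  8.02562097e+01 -4.77126467e-03
  6.97693971e+01 -6.07523733e+01] 0.012663554716339087
```

View pics/s6.png

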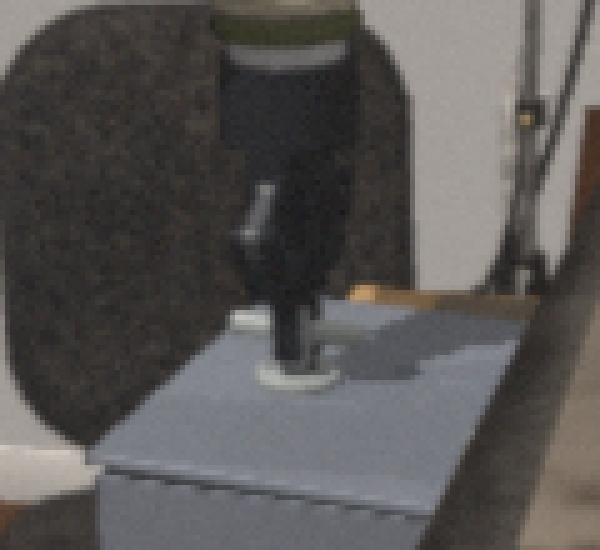

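The bar has followed the turn to a tee of about 0.78, and the door lies nearly level. Continuing.

>>> jog_arm --dr '[[0, 0, 0.07], [0, 0, 0.07], [0, 0, 0.07], [0, 0, 0.07], [0, 0, 0.07], [0, 0, 0.07], [0, 0, 0.07], [0, 0, 0.07], [0, 0, 0], [0, 0, 0]]' --slide '[[0, 0, 0], [0, 0, 0], [0, 0, 0], [0, 0, 0], [0, 0, 0], [0, 0, 0], [0, 0, 0], [0, 0, 0], [0, 0, 0], [0, 0, 0]]' --gripper '[-1, -1, -1, -1, -1, -1, -1, -1, -1, -1]'

```text
time_s: 17.1
position: [0.4668, 0.3343, 0.1345]
tool_rot: [[0.61, 0.793, 0.006], [0.793, -0.61, 0.003], [0.006, 0.003, -1.0]]
ft_force: [-2.3, 6.1, 17.6]
grip_width: 0.0128
```

>>> jog_arm --dr '[[0, 0, 0], [0, 0, 0.08], [0, 0, 0.08], [0, 0, 0.08], [0, 0, 0.08], [0, 0, 0.08], [0, 0, 0.08], [0, 0, 0.08], [0, 0, 0.08], [0, 0, 0]]' --slide '[[0.0008, -0.0006, 0], [0, 0, 0], [0, 0, 0], [0, 0, 0], [0, 0, 0], [0, 0, 0], [0, 0, 0], [0, 0, 0], [0, 0, 0], [0, 0, 0]]' --gripper '[-1, -1, -1, -1, -1, -1, -1, -1, -1, -1]'

```text
time_s: 18.1
position: [0.4669, 0.3346, 0.1336]
tool_rot: [[0.963, 0.27, 0.005], [0.27, -0.963, 0.001], [0.005, -0.0, -1.0]]
ft_force: [1.8, 3.3, 10.9]
grip_width: 0.013
```

>>> jog_arm --dr '[[0, 0, 0.06], [0, 0, 0.06], [0, 0, 0.06], [0, 0, 0.06], [0, 0, 0.05], [0, 0, 0.03], [0, 0, 0.03], [0, 0, 0.02], [0, 0, 0], [0, 0, 0]]' --slide '[[0, 0, 0], [0, 0, 0], [0, 0, 0], [0, 0, 0], [0, 0, 0], [0, 0, 0], [0, 0, 0], [0, 0, 0], [0, 0, 0], [0, 0, 0]]' --gripper '[-1, -1, -1, -1, -1, -1, -1, -1, -1, -1]'

```text
time_s: 19.1
position: [0.4671, 0.3346, 0.1336]
tool_rot: [[0.995, -0.095, 0.005], [-0.095, -0.995, 0.002], [0.005, -0.002, -1.0]]
ft_force: [2.0, 3.9, 10.9]
grip_width: 0.0128
```

```bash
python3 - <<'E'
from h import *
s=observe();T=s["tool_rot"];print(s["ft_force"],s["wrist_torque"],np.degrees(np.arctan2(T[1][0],T[0][0])))
E
```

```text
[ 2.00051935  3.89516532 10.89015355] [ 0.1499108  -0.17413235  0.00498033] -5.442615949212218
```

>>> jog_arm --dr '[[0, 0, 0.02], [0, 0, 0.02], [0, 0, 0.02], [0, 0, 0.02], [0, 0, 0], [0, 0, 0], [0, 0, 0], [0, 0, 0], [0, 0, 0], [0, 0, 0]]' --slide '[[0, 0, 0], [0, 0, 0], [0, 0, 0], [0, 0, 0], [0, 0, 0], [0, 0, 0], [0, 0, 0], [0, 0, 0], [0, 0, 0], [0, 0, 0]]' --gripper '[-1, -1, -1, -1, -1, -1, -1, -1, -1, -1]'

```text
time_s: 20.1
position: [0.4672, 0.3347, 0.1336]
tool_rot: [[0.985, -0.171, 0.006], [-0.171, -0.985, 0.001], [0.006, -0.002, -1.0]]
ft_force: [2.4, 3.6, 9.2]
grip_width: 0.0128
```

```bash
python3 - <<'E'
from h import *
s=observe();T=s["tool_rot"];print(s["ft_force"],s["wrist_torque"],np.degrees(np.arctan2(T[1][0],T[0][0])))
E
```

```text
[2.37217466 3.59508002 9.18871374] [ 0.24626675 -0.4803404   1.47694804] -9.852386149513686
```

The stop is solid (1.48 N m). I'll ease the torque, open and lift clear.

>>> jog_arm --dr '[[0, 0, -0.02], [0, 0, -0.02], [0, 0, 0], [0, 0, 0], [0, 0, 0], [0, 0, 0], [0, 0, 0], [0, 0, 0], [0, 0, 0], [0, 0, 0]]' --slide '[[0, 0, 0], [0, 0, 0], [0, 0, 0], [0, 0, 0], [0, 0, 0], [0, 0, 0], [0, 0, 0], [0, 0, 0], [0, 0, 0], [0, 0, 0]]' --gripper '[-1, -1, -1, 0, 0, 0, 0, 0, 0, 0]'

```text
time_s: 21.1
position: [0.4653, 0.3341, 0.1318]
tool_rot: [[0.991, -0.135, -0.0], [-0.135, -0.991, -0.0], [-0.0, 0.0, -1.0]]
ft_force: [0.2, 0.0, -0.6]
grip_width: 0.0425
```

>>> jog_arm --dr '[[0, 0, 0], [0, 0, 0], [0, 0, 0], [0, 0, 0], [0, 0, 0], [0, 0, 0], [0, 0, 0], [0, 0, 0], [0, 0, 0], [0, 0, 0]]' --slide '[[0, 0, -0.01], [0, 0, -0.02], [0, 0, -0.03], [0, 0, -0.03], [-0.04, 0, -0.02], [-0.04, 0, 0], [-0.04, 0, 0], [-0.04, 0, 0], [0, 0, 0], [0, 0, 0]]' --gripper '[0, 0, 0, 0, 0, 0, 0, 0, 0, 0]'

```text
time_s: 22.1
position: [0.3066, 0.3559, 0.2428]
tool_rot: [[0.991, -0.133, 0.002], [-0.133, -0.991, 0.001], [0.002, -0.001, -1.0]]
ft_force: [0.6, 0.8, 0.7]
grip_width: 0.0428
```

```bash
python3 - <<'E'
from h import *
D=cams()
b=D["side"]["pixels"][180:320,240:380];cv2.imwrite("pics/s7.png",cv2.resize(b,None,fx=4,fy=4,interpolation=3))
b=D["top"]["pixels"][205:305,170:410];cv2.imwrite("pics/t7.png",cv2.resize(b,None,fx=3.3,fy=3.3,interpolation=3))
s=observe();print(s["ft_force"],s["time_s"])
for tee,a in((2.35,.012),(2.2,.012)):
    g=H+EX*(-.135*np.cos(a)+.036*np.sin(a))+Z*(.135*np.sin(a)+.042)
    w=yaw+.779-tee;u=np.r_[np.cos(w),np.sin(w),0]*.04
    print(tee,[((proj(D["top"],g+k*u)-[170,205])*3.3).round() for k in(1,-1)],[((proj(D["side"],g+k*u)-[240,180])*4).round() for k in(1,-1)])
for a in(.012,.024,.07): print(a,[((proj(D["side"],face(.205,a)+k*.132*np.r_[-EX[1],EX[0],0])-[240,180])*4).round(1) for k in(1,-1)])
E
```

```text
[0.13221732 0.62392243 0.88450523] 22.2
2.35 [array([394., 164.]), array([276., 153.])] [array([255., 158.]), array([296., 119.])]
2.2 [array([394., 155.]), array([275., 162.])] [array([264., 159.]), array([288., 119.])]
0.012 [array([251.9, 114.2]), array([105.4, 246.1])]
0.024 [array([251.9, 111.2]), array([105.3, 242.7])]
0.07 [array([252.4,  99.8]), array([105.4, 229.5])]
```

View pics/s7.png

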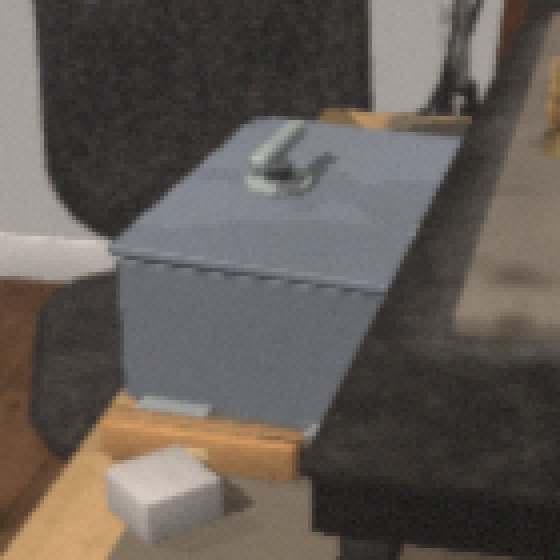

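View pics/t7.png

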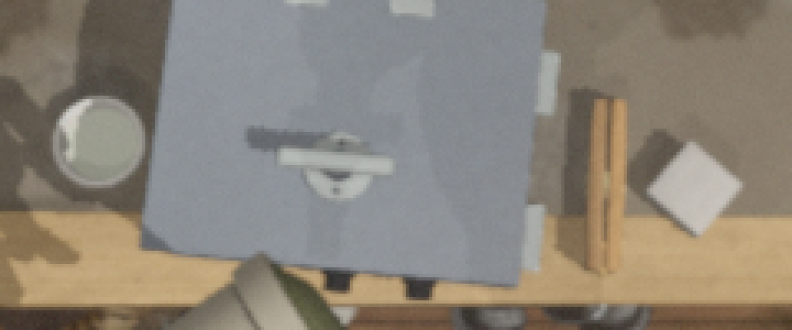

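Top view: the bar runs from (277,156) to (395,166), parallel to the front edge, as expected at a tee of about 2.35. Side view: the door's near corner at about (110,248) matches a door angle of about 0.01. The dish, block and clamp are where they were, and the gripper is clear, so I'm handing in.

```bash
python3 -c "
from rig import env
print(env.close_job())"
```

```text
the job is handed in; nothing more can be done
None
```

The enclosure door is shut and latched, and the T-handle is turned to its stop. I handed the job in at about 22 s of the 64 s allowed; no verdict was reported.

I pushed the door down onto its gasket with closed fingertips. Then I gripped the T-handle, pressed down with about 21 N and turned it clockwise until it came up solid at about 1.5 N m. After that I eased off about 0.04 rad, opened the gripper and backed away.

**Last checks:**
- **Handle:** the bar lies parallel to the front edge, within about 1° of where it should be at 2.35 rad.
- **Door:** its angle looks like about 0.01 rad in the side view. That is an estimate from pixels, so it is only good to a few hundredths of a radian.
- **Bystanders:** the dish, steel block and clamp look unmoved.
- **Robot:** it touches nothing, with wrist force near zero.

**One surprise:** the handle started at about 0.30 rad, not 0. I saw this in the picture after shutting the door and turned the gripper to match. No check failed.

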